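Rake the pressing blocks under the sleeve board into their tray

TASK

Three loose wooden pressing blocks lie on the pressing table beside the raised sleeve board and belong in the three-sided tray on the board's other side. Draw the wooden rake straight out of its steel sheath by its neck, lay it down and let go, then take it again by the end of its handle and push all three blocks with it under the sleeve board until they are wholly inside the tray. Touch the blocks only with the rake, do not disturb the thread cone, chalk tin or spray bottle, and finally draw the rake back out from under the board and leave it lying level on the table on the side where the blocks started.

Things in the scene. Friction and masses are not known exactly. Their poses are not given: they have to be found in the camera images.
- rake: Pale wooden rake, 180 g, rests level. Origin: table level, under the head's middle; x along the handle from butt to head (pushing direction), z up. Head: upright blade 14 thick (x -7 to 7), 165 wide (y), 45 mm high, 12 mm wings at its ends reach to x 30. Handle: bar 22 x 22, axis 31 mm up, x -7 to -190. A foot 12 mm wide at x -162 to -190 carries the butt. In the sheath only x > -85 is bare.
- rake_neck (a point): Point on the axis of the rake's handle 45 mm behind the head's middle, the middle of the bare neck while the rake is in its sheath, 31 mm above the rake's underside.
- rake_butt (a point): Point on the axis of the rake's handle 175 mm behind the head's middle, 15 mm from the handle's end, 31 mm above the rake's underside. Held here (and not at the neck) the rake reaches right under the sleeve board.
- sheath: Steel sheath fixed to the table: tunnel 110 long, 42 wide, 56 mm high; inside 34 wide, 51 mm high; open at both ends, closed above. Origin: table level, under its middle; x along the tunnel towards the rake's head. The rake's origin starts 140 mm ahead (+x); the handle must be drawn 110 mm or more along +x before it can be lifted.
- sleeve_board: Padded sleeve board fixed to the table: level arm 80 wide (y -40 to 40), 470 mm long (x -140 to 330), underside 80 and top 110 mm above the table, on a post at x 285 to 315. Origin: table level, under its centre line, mid-lane. z up. Block middles start at y +70 to +170, x -50 to 50; the tray's mouth is at y -50. Push along -y, near x = 0.
- tray: Three-sided plywood tray without a floor, fixed to the table. Origin: middle of its open mouth, on the table. It extends to its -y: inside 220 mm wide (x -110 to 110), 170 mm deep (y 0 to -170); walls 10 mm thick, 40 mm high. The mouth looks to its +y, towards the sleeve board.
- block_long: Brown wooden pressing block 70 x 36 x 28 mm (x, y, z), 55 g, origin at the middle of its underside.
- block_short: Brown wooden pressing block 60 x 40 x 28 mm (x, y, z), 55 g, origin at the middle of its underside.
- block_round: Brown round wooden pressing block, 60 mm across, 28 mm high, 60 g, origin at the middle of its underside.
- thread_cone: Bystander: white cone of thread, 64 mm across the foot, 110 mm high; origin under its middle.
- chalk_tin: Bystander: flat metal tin, 68 mm across, 25 mm high; origin under its middle.
- spray_bottle: Bystander: white water bottle, 68 mm across, 170 mm high; origin under its middle.
There are look-alikes about, which are no part of the job. Leave any white look-alike of the block_long alone. Leave any blue look-alike of the block_short alone.

How it is judged:
By the outcome, as a careful person would: the job done as asked, in the order asked, and still so for the second after the job is handed in, with the robot touching nothing.
It also fails if it takes over 51 s, if anything falls off the work surface, if the arm or the gripper's body presses on something with over 40 N, if the wrist force passes 120 N, or if a joint passes its speed limit or range.

ROBOT

A 6-joint arm with a two-finger parallel gripper is mounted at the origin on the work surface. World frame = base frame: x ahead of the robot, y to its left, z up, the work surface at z = 0. Lengths are in m, angles in degrees, forces in N, time in s.
With the tool pointing down it reaches from about 0.4 to 0.825 m from the base axis. Payload 7 kg.
Tool frame: the origin (TCP) lies midway between the tips of the shut fingers; the grasp point (between the pads) lies 19 mm behind it; z points along the fingers, y is the direction in which the jaws open and shut (so a half turn about z gives the same grasp; the last joint's range is limited). The gripper opens to 88 mm and grips with 3 to 60 N. Pads are 19 mm wide; open, the fingers measure 130 mm over their backs; the gripper's body (78 mm by 193 mm) begins 47 mm behind the grasp point.
Start: joints at [92.023, 20.546, 0.682, 0, -70.136, -16.507], TCP at [0.169, 0.654, 0.227] pointing down, gripper open.
Joint ranges: [-176.03, 176.03], [-82.01, 121.73], [-58.28, 71.71], [-173.87, 95.51], [-174.79, -0.11], [-173.66, 173.66]. Speed limits (degrees/s): [136.94, 136.94, 172.46, 180, 180, 180].

INTERFACE

Orientations are given as a 3x3 rotation matrix whose columns are the frame's x, y, z axes.
In Python, from rig import robot gives the robot as it stands. Calls block until the motion is done:
- robot.goto(position, orientation): joint-space move of the TCP to a pose.
- robot.servo_line(position, ori=None, speed=0.15): straight line of the TCP; ori=None keeps the orientation; speed is the mean speed in m/s.
- robot.movej(angles): joint-space move.
- robot.move_gripper(opening): opening from 0.0 (shut) to 1.0 (fully open); the grip force is fixed at half the most; returns when the fingers have stopped.
- robot.dwell(seconds).
- robot.ik(position, orientation): joint angles nearest the present ones, or None.
- robot.grab_frame(name): name is "scene" or "top"; returns (picture, depth): 480x640x3 uint8, red, green, blue; 480x640 float32, m along the optical axis (not along the pixel's ray), 0 where there is no reading.
- robot.camera_info(name): a dict with "vfov" (degrees; the focal length in pixels is half the picture's height over the tangent of half this angle, whatever the lens; pixels are square), "cx", "cy" (the principal point, pixels), "view" (4x4, takes a point from world to camera coordinates). Camera axes: x right, y down, z forward; pixel columns grow to the right and rows downward; lengths in m; the calibration is good to about 2 mm. A picture is of the moment at which its call begins. camera_info takes no time and is no camera call.
A pose or a line that the arm cannot do raises robot.Unreachable and nothing moves.
- robot.job_done(): hands the job in, once; it reports no verdict.
Readings, each from a call of its own:
- robot.read_t(): time.
- robot.read_qpos(): joint angles.
- robot.read_qvel(): joint speeds.
- robot.read_effort(): joint torques, N m.
- robot.read_position(): TCP position.
- robot.read_tcp_rot(): TCP orientation.
- robot.read_force(): force on the tool from outside, world axes, zero at the start.
- robot.read_ft_torque(): the same for the moment, N m.
- robot.read_grip_width(): opening from 0.0 (shut) to 1.0 (fully open).
Only numpy, scipy, OpenCV 4.12 (cv2) and the standard library are available. Lean on these libraries where they do the work, as an engineer would, in place of code of your own. Each camera call takes 0.05 s, during which the arm holds its last target.

## Working session

There is one attempt and no reset: what is moved stays moved. The work goes in short steps, each a Python script; the robot and the scene stay as the last script left them, time stands still between calls to the robot, and variables do not carry over. Pictures are saved under pics/ and viewed, and the job is handed in when it is done.

```bash
ls; mkdir -p pics; python3 - <<'E'
from rig import robot
import cv2,numpy as np
for n in("scene","top"):
    p,d=robot.grab_frame(n); cv2.imwrite(f"pics/{n}0.png",p[...,::-1]); np.save(f"pics/{n}0.npy",d)
    print(n,robot.camera_info(n), (d==0).mean())
print(robot.read_t())
E
```

```text
pics
scene {'vfov': 43.9795477893977, 'cx': 309.57152522898525, 'cy': 243.04863294979648, 'view': array([[ 0.12160863,  0.99255602,  0.00662504, -0.04600848],
       [ 0.59645211, -0.06773936, -0.79978513, -0.26249497],
       [-0.79338277,  0.1012123 , -0.60024982,  1.61264919],
       [ 0.        ,  0.        ,  0.        ,  1.        ]])} 0.0039680989583333335
top {'vfov': 42.60068137815037, 'cx': 322.39776409272184, 'cy': 243.18645285097676, 'view': array([[-0.06904148, -0.99759975,  0.00529297,  0.0050045 ],
       [-0.97759434,  0.06659748, -0.19968496,  0.50469773],
       [ 0.19885317, -0.01896092, -0.97984586,  1.24945707],
       [ 0.        ,  0.        ,  0.        ,  1.        ]])} 0.004137369791666666
0.1
```

View pics/scene0.png

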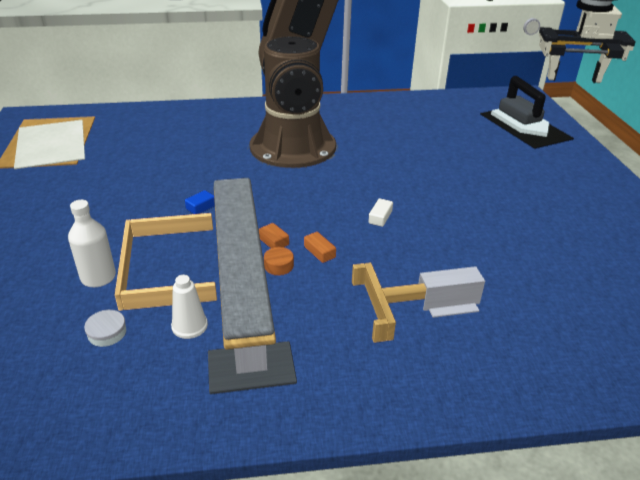

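View pics/top0.png

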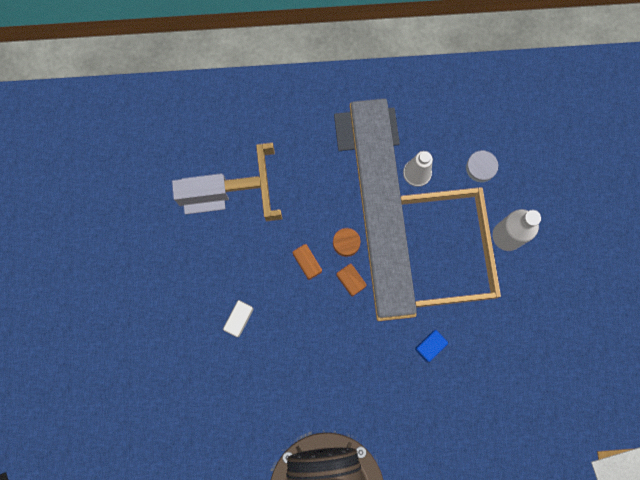

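The scene view shows the sleeve board near (240,260), with the brown blocks at (273,236), (320,246) and (278,260). The rake head is at (375,300), and its sheath is at (452,290). In the top view:

- **Long block:** brown at (308,261). The white block at (238,318) is its look-alike.
- **Short block:** brown at (351,279). The blue block at (431,347) is its look-alike.
- **Round block:** brown at (347,242).
- **Rake:** head at (267,182), bare neck at (242,184), sheath at (200,188). The tan tray wall is the same colour and lies at (400–500,190–305).
- **Bystanders:** cone at (420,165), tin at (482,166), bottle at (515,230).

Next I'll measure these.

```bash
cat > h.py <<'E'
import numpy as np,cv2
from rig import robot
def cam(n):
    c=robot.camera_info(n); f=240/np.tan(np.radians(c['vfov']/2)); return f,c['cx'],c['cy'],np.array(c['view'])
def ray(n,uv,z):
    f,cx,cy,V=cam(n); uv=np.atleast_2d(uv).astype(float)
    d=np.c_[(uv[:,0]-cx)/f,(uv[:,1]-cy)/f,np.ones(len(uv))]@V[:3,:3]
    o=-V[:3,:3].T@V[:3,3]; return o+d*((z-o[2])/d[:,2])[:,None]
def proj(n,P):
    f,cx,cy,V=cam(n); q=np.atleast_2d(P)@V[:3,:3].T+V[:3,3]; return np.c_[f*q[:,0]/q[:,2]+cx,f*q[:,1]/q[:,2]+cy]
def cloud(n,d):
    f,cx,cy,V=cam(n); v,u=np.mgrid[:480,:640]
    q=np.stack([(u-cx)/f*d,(v-cy)/f*d,d],-1); return (q-V[:3,3])@V[:3,:3]
def hsv(p): return cv2.cvtColor(p,cv2.COLOR_RGB2HSV)
E
python3 - <<'E'
from h import *
for n in("top","scene"):
    p=cv2.imread(f"pics/{n}0.png")[...,::-1].copy(); d=np.load(f"pics/{n}0.npy"); C=cloud(n,d); H=hsv(p)
    for (nm,uvs) in {"top":[("long",(308,261)),("short",(351,279)),("round",(347,242)),("neck",(242,184)),("head",(265,185)),("tray",(440,192)),("sheath",(198,187)),("board",(380,200)),("cone",(424,160)),("tin",(482,166)),("bottle",(533,218)),("blue",(431,345)),("table",(300,400))],"scene":[("neck",(405,293)),("sheath",(455,280)),("board",(242,250)),("long",(320,242))]}[n]:
        print(n,nm,H[uvs[1],uvs[0]],C[uvs[1],uvs[0]].round(4))
    for nm,lo,hi in (("brown",(5,170,80),(13,255,255)),("tan",(14,80,80),(25,255,255)),("blue",(108,220,150),(125,255,255))):
        m=cv2.inRange(H,lo,hi); cs,_=cv2.findContours(m,0,2)
        for c in cs:
            if cv2.contourArea(c)>60: print(n,nm,cv2.contourArea(c),np.round(cv2.minAreaRect(c)[0]),cv2.boundingRect(c))
p=cv2.imread("pics/top0.png"); cv2.imwrite("pics/c1.png",cv2.resize(p[80:360,160:560],None,fx=2,fy=2,interpolation=2))
p=cv2.imread("pics/scene0.png"); cv2.imwrite("pics/c2.png",cv2.resize(p[170:390,200:500],None,fx=2.6,fy=2.6,interpolation=2))
E
```

```text
top long [ 13 160 180] [0.4714 0.0033 0.0306]
top short [ 13 162 167] [ 0.4264 -0.0851  0.0312]
top round [ 13 158 173] [ 0.5084 -0.0833  0.0234]
top neck [ 19 117 185] [0.6484 0.1352 0.0413]
top head [ 19 115 180] [0.6402 0.085  0.0494]
top tray [ 16  90 205] [ 0.6001 -0.2908  0.0462]
top sheath [124  20 182] [0.6434 0.2278 0.0562]
top board [106  29 132] [ 0.574  -0.1523  0.1093]
top cone [ 90   1 236] [ 0.6531 -0.2508  0.11  ]
top tin [116  22 182] [ 0.6589 -0.3946  0.0259]
top bottle [110   3 233] [ 0.5008 -0.4359  0.1736]
top blue [109 217 209] [ 0.2773 -0.2411  0.026 ]
top table [109 156 124] [0.184  0.0391 0.0009]
top tan 106.0 [614. 451.] (598, 449, 34, 11)
top tan 76.0 [381. 299.] (370, 261, 46, 60)
top tan 1633.5 [450. 246.] (401, 188, 99, 119)
top tan 943.5 [251. 184.] (225, 143, 57, 77)
scene neck [ 20 131 163] [0.6673 0.1374 0.0454]
scene sheath [108  18 209] [0.6558 0.2323 0.0571]
scene board [103  22 139] [ 0.5902 -0.1486  0.109 ]
scene long [ 13 177 200] [0.4737 0.0097 0.027 ]
scene brown 502.0 [320. 247.] (305, 233, 30, 29)
scene brown 1036.5 [276. 249.] (260, 224, 33, 50)
scene tan 430.5 [249. 341.] (224, 333, 52, 16)
scene tan 298.0 [205. 291.] (195, 282, 22, 20)
scene tan 1928.5 [379. 305.] (352, 263, 74, 79)
scene tan 2783.0 [164. 261.] (115, 213, 98, 97)
scene tan 283.0 [296. 158.] (271, 153, 52, 11)
scene tan 79.5 [329. 144.] (322, 138, 13, 14)
scene tan 306.0 [  8. 148.] (0, 130, 19, 38)
scene tan 301.0 [266. 140.] (251, 125, 31, 32)
scene tan 359.5 [ 57. 130.] (20, 117, 75, 26)
scene tan 1532.0 [597. 112.] (543, 83, 97, 72)
scene tan 82.5 [572.  42.] (552, 40, 40, 5)
scene blue 258.5 [198. 199.] (185, 191, 28, 22)
```

View pics/c1.png

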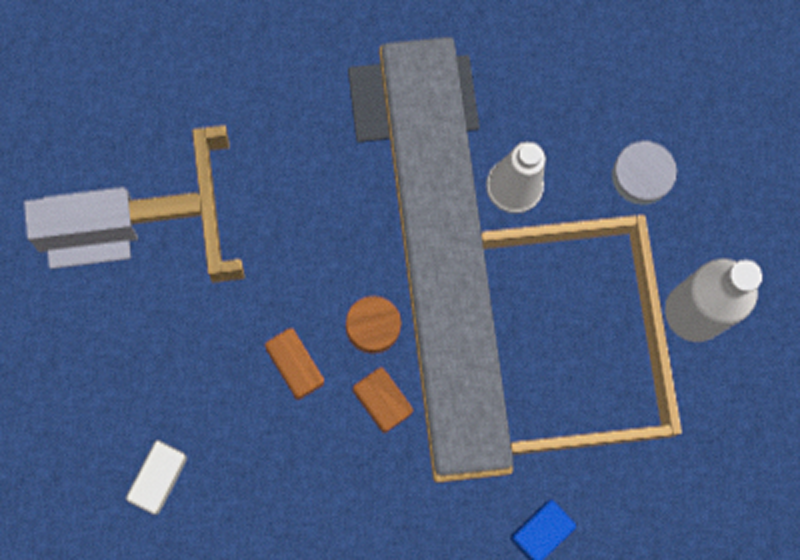

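View pics/c2.png

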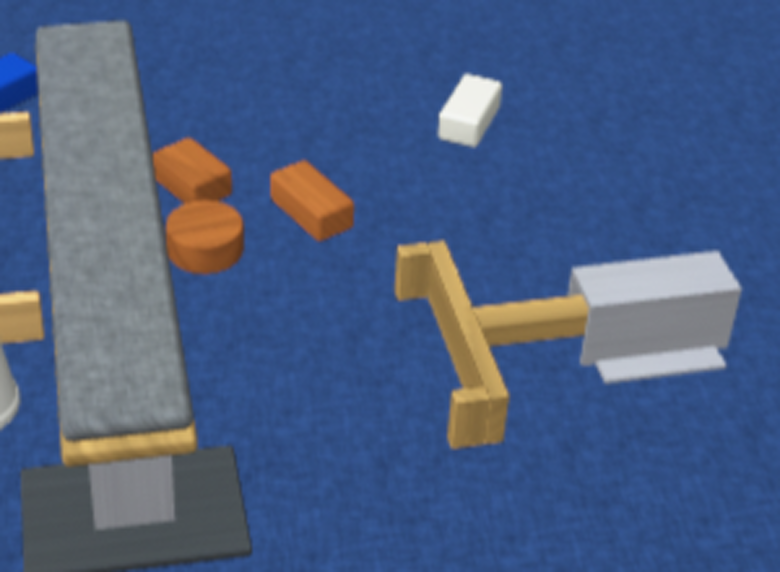

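```bash
python3 - <<'E'
from h import *
p=cv2.imread("pics/top0.png")[...,::-1].copy(); H=hsv(p); d=np.load("pics/top0.npy"); C=cloud("top",d)
m=cv2.inRange(H,(5,140,80),(16,255,255)); m[:, :280]=0
cs,_=cv2.findContours(m,0,1)
for c in cs:
    if cv2.contourArea(c)>200:
        w=ray("top",c[:,0],.028)[:,:2]; r=cv2.minAreaRect((w*1000).astype(np.float32)); print("brown",cv2.boundingRect(c),r, cv2.minEnclosingCircle((w*1000).astype(np.float32)))
def P(c,z): return ray("top",np.array(c)/2+[160,80],z)
b=P([(382,44),(453,38),(435,474),(512,467)],.11); print("board",b.round(4),np.linalg.norm(b[0]-b[1]),np.linalg.norm(b[0]-b[2]))
# rot: farther end = +x? post at top
t=P([(640,217),(680,432)],.04); print("tray outer",t.round(4), np.linalg.norm(t[0]-t[1]))
# rake
m=cv2.inRange(H,(14,70,60),(25,255,255))>0
m[:,:215]=0;m[:,300:]=0
# handle: u 226..256
uv=[]
for u in range(228,257):
    v=np.where(m[:,u])[0]; print(u,v.min(),v.max(),end='; ')
    uv+= [(u,v.min())]
w=ray("top",uv,.042); k=np.polyfit(w[:,1],w[:,0],1); print("\nhandle far edge",k,w[0],w[-1])
r=P([(193,129),(206,129),(228,127),(209,279),(242,275),(242,262),(218,266)],.045); print("rake pts",r.round(4))
s=P([(27,202),(127,189),(130,229),(31,240)],.056); print("sheath",s.round(4))
E
```

```text
brown (337, 264, 29, 32) ((426.1781005859375, -85.21696472167969), (58.10487747192383, 39.146705627441406), 31.495771408081055) ((425.9573974609375, -85.24269104003906), 33.270748138427734)
brown (293, 245, 29, 34) ((471.52691650390625, 5.883975982666016), (69.09054565429688, 34.58468246459961), 27.4542179107666) ((471.2176818847656, 6.229724407196045), 36.57971954345703)
brown (333, 229, 27, 27) ((507.7772216796875, -80.9345474243164), (56.049190521240234, 57.17863845825195), 85.8438949584961) ((508.1501770019531, -81.43268585205078), 29.52360725402832)
board [[ 0.7916 -0.1098  0.11  ]
 [ 0.7934 -0.1853  0.11  ]
 [ 0.3366 -0.1264  0.11  ]
 [ 0.3383 -0.2027  0.11  ]] 0.07554991455606042 0.4552562082466355
tray outer [[ 0.6038 -0.3798  0.04  ]
 [ 0.368  -0.3936  0.04  ]] 0.23618357369469264
228 14 190; 229 15 190; 230 17 190; 231 14 190; 232 15 190; 233 14 189; 234 13 189; 235 13 189; 236 13 189; 237 14 189; 238 13 189; 239 14 189; 240 14 189; 241 15 188; 242 13 189; 243 12 189; 244 12 188; 245 13 188; 246 12 188; 247 12 188; 248 13 188; 249 13 187; 250 13 187; 251 12 187; 252 13 187; 253 13 187; 254 13 187; 255 12 187; 256 12 187; 
handle far edge [-0.03696328  1.06102943] [1.05704908 0.14970245 0.042     ] [1.05789733 0.08524463 0.042     ]
rake pts [[0.7352 0.0992 0.045 ]
 [0.7342 0.085  0.045 ]
 [0.7349 0.0608 0.045 ]
 [0.565  0.0902 0.045 ]
 [0.567  0.0548 0.045 ]
 [0.5814 0.054  0.045 ]
 [0.5787 0.0799 0.045 ]]
sheath [[0.6604 0.2798 0.056 ]
 [0.6677 0.1723 0.056 ]
 [0.6229 0.1708 0.056 ]
 [0.6178 0.2765 0.056 ]]
```

```bash
python3 - <<'E'
from h import *
p=cv2.imread("pics/top0.png")[...,::-1].copy(); H=hsv(p); d=np.load("pics/top0.npy"); C=cloud("top",d)
m=cv2.inRange(H,(14,70,60),(25,255,255))>0
def line(uv,z):
    w=ray("top",uv,z)[:,:2]; l=cv2.fitLine((w*1000).astype(np.float32),cv2.DIST_HUBER,0,.01,.01).ravel(); return l.round(3)
far=[];near=[]
for u in range(230,257):
    v=np.where(m[170:200,u])[0]+170; far.append((u,v.min()-.5)); near.append((u,v.max()+.5))
print("handle far",line(far,.042),"near(bottom?)",line(near,.042))
L=[]
for v in list(range(152,176))+list(range(193,212)):
    u=np.where(m[v,240:290])[0]+240; u=u[u>254]; L.append((u.min()-.5,v))
print("head back",line(L,.045))
# tray top rim: depth-filter z>.034
t=m&(C[...,2]>.033)&(C[...,2]<.05)
t[:,:400]=0
for nm,cols in (("farwall",range(408,475)),("nearwall",range(420,490))):
    a=[];b=[]
    for u in cols:
        r=range(180,215) if nm=="farwall" else range(285,315)
        v=np.array([k for k in r if t[k,u]]); 
        if len(v): a.append((u,v.min()-.5)); b.append((u,v.max()+.5))
    print(nm,line(a,.04),line(b,.04),np.mean([y[1]-x[1] for x,y in zip(a,b)]))
a=[];b=[]
for v in range(205,285):
    u=np.where(t[v,460:520])[0]+460
    if len(u): a.append((u.min()-.5,v)); b.append((u.max()+.5,v))
print("back",line(a,.04),line(b,.04))
# board edges by depth
bm=(C[...,2]>.1)&(C[...,2]<.116); a=[];b=[]
for v in range(115,300):
    u=np.where(bm[v,340:420])[0]+340; a.append((u.min()-.5,v)); b.append((u.max()+.5,v))
print("board +y",line(a,.108),"-y",line(b,.108))
vs=np.where(bm[:,370:385].any(1))[0]; e=np.where(bm[:,398])[0]; print(ray("top",[(371,np.where(bm[80:340,371])[0].min()+80),(398,np.where(bm[80:340,398])[0].max()+80)],.11))
wm=cv2.inRange(H,(0,0,200),(180,40,255)); wm[:, :215]=0; wm[:,260:]=0
ys,xs=np.where(wm[280:350]>0); w=ray("top",np.c_[xs,ys+280],.028); print("white",w.min(0),w.max(0))
print(robot.read_tcp_rot().round(3),robot.read_grip_width())
E
```

```text
handle far [ 6.70000e-02 -9.98000e-01  6.61624e+02  1.29748e+02] near(bottom?) [ 6.20000e-02 -9.98000e-01  6.36713e+02  1.39500e+02]
head back [9.98000e-01 5.50000e-02 6.52328e+02 9.56400e+01]
farwall [ 3.90000e-02 -9.99000e-01  6.02557e+02 -2.94997e+02] [ 3.80000e-02 -9.99000e-01  5.91318e+02 -2.94503e+02] 5.044776119402985
nearwall [ 3.80000e-02 -9.99000e-01  3.72512e+02 -2.93863e+02] [ 4.10000e-02 -9.99000e-01  3.62268e+02 -2.97160e+02] 5.0
back [ 9.99000e-01  4.20000e-02  4.79392e+02 -3.78548e+02] [ 9.99000e-01  3.80000e-02  4.79342e+02 -3.89364e+02]
board +y [ 9.99000e-01  4.00000e-02  5.63512e+02 -1.16871e+02] -y [ 9.99000e-01  4.00000e-02  5.55805e+02 -1.95382e+02]
[[ 0.79329316 -0.15237511  0.11      ]
 [ 0.33778112 -0.16699296  0.11      ]]
white [0.32566124 0.12935752 0.028     ] [0.39648639 0.18771206 0.028     ]
[[ 0.968 -0.25  -0.   ]
 [-0.25  -0.968 -0.001]
 [ 0.     0.001 -1.   ]] 0.9994956416564609
```

```bash
cat >> h.py <<'E'
def ori(hd,s=1):  # jaw across heading hd
    hd=np.array(hd)/np.linalg.norm(hd); y=s*np.array([-hd[1],hd[0],0]); z=np.array([0,0,-1.]); return np.c_[np.cross(y,z),y,z]
RO=np.array([.6525,.0886]); RH=np.array([.061,-.998]); RH/=np.linalg.norm(RH)
LO=np.array([.4767,-.1585]); LX=np.array([.9992,.039]); LY=np.array([-.039,.9992])
def lane(x,y): return LO+x*LX+y*LY
def st(tag): print(tag,"t",round(robot.read_t(),2),"pos",robot.read_position().round(4),"F",np.round(robot.read_force(),1),"w",round(robot.read_grip_width(),3))
E
python3 - <<'E'
from h import *
N=RO-.045*RH; D=N+.125*RH; G=lane(-.01,.25)+.045*LY; B=lane(-.01,.25)+.175*LY; E_=lane(-.008,.085)
print(N,D,G,B,E_)
for s in(1,-1):
    for q,h in((N,RH),(D,RH),(G,-LY),(B,-LY),(E_,-LY)):
        j=robot.ik([*q,.012],ori(h,s)); j2=robot.ik([*q,.11],ori(h,s)); print(s,None if j is None else np.round(j,0),None if j2 is None else np.round(j2,0))
E
```

```text
[0.64975462 0.13351618] [0.65738067 0.00874902] [0.455203 0.135874] [0.450133 0.26577 ] [ 0.4653914 -0.07388  ]
1 [ 28.  31. -14.   0. -45. 155.] [ 28.  25.  -9.   0. -56. 155.]
1 [ 18.  30. -15.   0. -45. 166.] [ 18.  24. -10.   0. -56. 166.]
1 [ 40.  17. -39.   0. -34. 142.] [ 40.   8. -33.   0. -49. 142.]
1 [ 52.  20. -33.   0. -37. 130.] [ 52.  13. -27.   0. -50. 130.]
1 [ 15.  17. -40.   0. -34. 167.] [ 15.   8. -34.   0. -49. 167.]
-1 [ 28.  31. -14.   0. -45. -25.] [ 28.  25.  -9.   0. -56. -25.]
-1 [ 18.  30. -15.   0. -45. -14.] [ 18.  24. -10.   0. -56. -14.]
-1 [ 40.  17. -39.   0. -34. -38.] [ 40.   8. -33.   0. -49. -38.]
-1 [ 52.  20. -33.   0. -37. -50.] [ 52.  13. -27.   0. -50. -50.]
-1 [ 15.  17. -40.   0. -34. -13.] [ 15.   8. -34.   0. -49. -13.]
```

```bash
python3 - <<'E'
from h import *
N=RO-.045*RH; R=ori(RH,-1)
robot.goto([*N,.10],R); st("above")
p,d=robot.grab_frame("scene"); cv2.imwrite("pics/s1.png",cv2.resize(p[120:400,250:550],None,fx=2,fy=2)[...,::-1])
robot.servo_line([*N,.012],speed=.08); st("down")
robot.move_gripper(0.0); st("grip")
E
```

```text
above t 2.65 pos [0.6498 0.1345 0.1002] F [-0.3 -0.2  0.6] w 1.002
down t 3.95 pos [0.6502 0.1337 0.0126] F [0.4 0.  0. ] w 1.002
grip t 5.0 pos [0.6499 0.1336 0.012 ] F [0.7 0.5 0.4] w 0.251
```

View pics/s1.png

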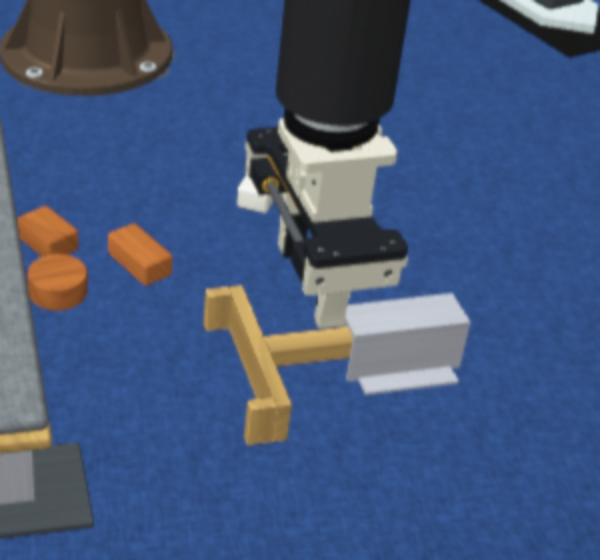

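The gripper hung over the neck at about (310,340), between the head and the sheath. The grip width reads 22 mm, which matches the handle. Next I draw the rake out.

```bash
python3 - <<'E'
from h import *
N=RO-.045*RH; D=N+.125*RH
robot.servo_line([*(N+.03*RH),.0125],speed=.06); st("d30")
robot.servo_line([*D,.0125],speed=.08); st("drawn")
p,d=robot.grab_frame("top"); cv2.imwrite("pics/t2.png",p[80:360,160:560][...,::-1])
p,d=robot.grab_frame("scene"); cv2.imwrite("pics/s2.png",cv2.resize(p[120:400,200:550],None,fx=2,fy=2)[...,::-1])
E
```

```text
d30 t 5.65 pos [0.6516 0.1032 0.0125] F [ 0.7 -0.3 -2.9] w 0.249
drawn t 6.98 pos [0.6574 0.0092 0.0125] F [-0.2  0.2 -2.5] w 0.25
```

View pics/t2.png

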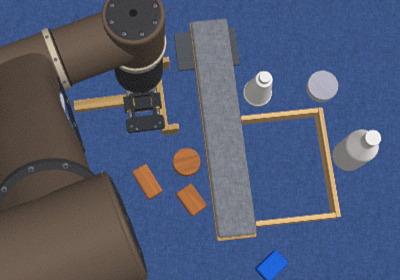

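View pics/s2.png

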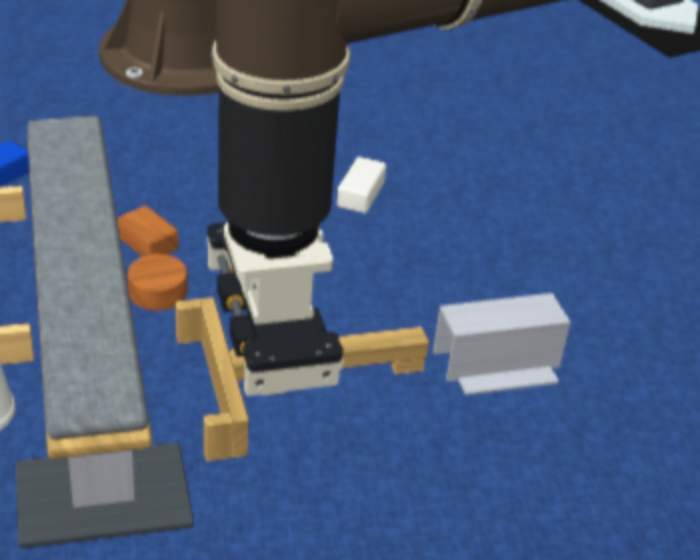

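The rake is fully clear of the sheath: its butt foot is at about (410,362) and the sheath mouth at about (440,330). Next I lift it, carry it to the lane behind the blocks, lay it down and let go.

```bash
python3 - <<'E'
from h import *
N=RO-.045*RH; D=N+.125*RH; G=lane(-.01,.25)+.045*LY; R=ori(-LY,-1)
robot.servo_line([*D,.10],speed=.12); st("lift")
robot.servo_line([*G,.10],R,speed=.15); st("over")
robot.servo_line([*G,.020],speed=.10); st("low")
robot.servo_line([*G,.0122],speed=.03); st("down")
robot.move_gripper(1.0); st("open")
robot.servo_line([*G,.11],speed=.15)
B=lane(-.01,.25)+.175*LY
robot.servo_line([*B,.11],speed=.15);st("overB")
p,d=robot.grab_frame("top"); cv2.imwrite("pics/t3.png",p[...,::-1]); np.save("pics/t3.npy",d)
p,d=robot.grab_frame("scene"); cv2.imwrite("pics/s3.png",p[...,::-1]); np.save("pics/s3.npy",d)
E
```

```text
lift t 7.97 pos [0.6568 0.0087 0.0992] F [-0.6 -0.5 -1.2] w 0.253
over t 9.71 pos [0.4555 0.1357 0.0999] F [ 0.5  0.  -1.7] w 0.245
low t 10.66 pos [0.4556 0.1361 0.0204] F [-0.6  0.1 -2.2] w 0.247
down t 11.07 pos [0.4551 0.1358 0.0122] F [-0.1 -0.7 -0.9] w 0.249
open t 12.24 pos [0.4552 0.1359 0.0122] F [ 0.6 -0.4  0.4] w 1.004
overB t 14.06 pos [0.4499 0.265  0.1098] F [ 0.8  0.5 -0.3] w 0.997
```

View pics/t3.png

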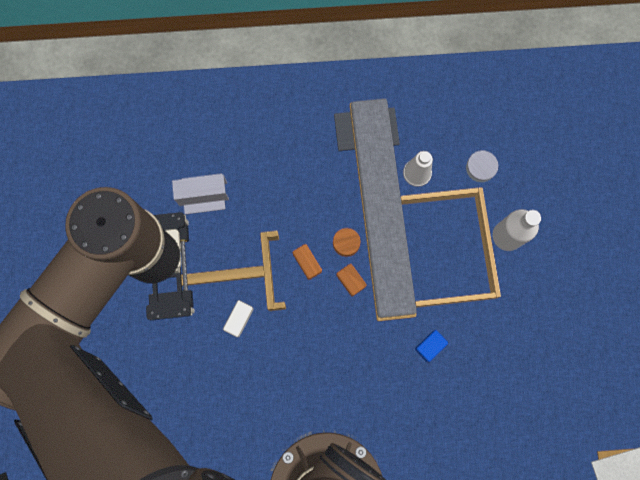

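View pics/s3.png

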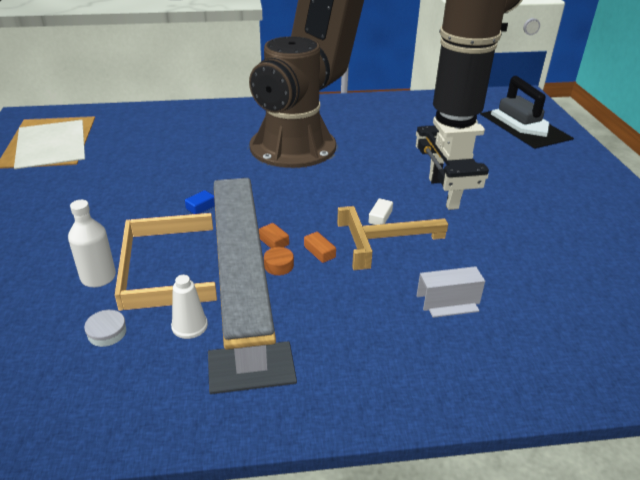

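The rake now lies behind the blocks. In the top view its head is at (268,270) and its handle runs to about (188,279). In the scene view its butt is at (440,228). I'll measure the pose before regrasping.

```bash
python3 - <<'E'
from h import *
p=cv2.imread("pics/t3.png")[...,::-1].copy(); H=hsv(p)
m=cv2.inRange(H,(14,70,60),(25,255,255))>0
def line(uv,z):
    w=ray("top",uv,z)[:,:2]; return cv2.fitLine((w*1000).astype(np.float32),cv2.DIST_HUBER,0,.01,.01).ravel().round(3)
far=[];near=[]
for u in range(200,258):
    v=np.where(m[262:292,u])[0]+262; far.append((u,v.min()-.5)); near.append((u,v.max()+.5))
print(line(far,.042),line(near,.042))
L=[]
for v in list(range(240,264))+list(range(282,300)):
    u=np.where(m[v,250:295])[0]+250; L.append((u.min()-.5,v))
print("head back",line(L,.045))
e=lane(-.01,.25); print("expected origin",e,"heading",-LY)
p=cv2.imread("pics/s3.png")[...,::-1].copy(); m=cv2.inRange(hsv(p),(14,80,80),(25,255,255))>0
xs=np.where(m[215:245,400:470].any(0))[0]+400; u=xs.max(); v=np.where(m[215:245,u])[0]+215; print("butt px",u,v, ray("scene",[(u+.5,v.min())],.042))
E
```

```text
[ 4.30000e-02 -9.99000e-01  4.62855e+02  1.70775e+02] [ 4.00000e-02 -9.99000e-01  4.40981e+02  1.72374e+02]
head back [9.99000e-01 4.30000e-02 4.38127e+02 9.70580e+01]
expected origin [0.456958 0.09091 ] heading [ 0.039  -0.9992]
butt px 447 [223 224 225 226] [[0.45768449 0.28295902 0.042     ]]
```

```bash
python3 - <<'E'
from h import *
R=ori(-LY,-1)
T=lambda y,x=-.011: lane(x,y+.175)   # rake origin at lane y
robot.servo_line([*T(.25),.0122],R,speed=.12); st("down")
robot.move_gripper(0.0); st("grip")
robot.servo_line([*T(.10),.0125],speed=.07); st("y=.10")
p,d=robot.grab_frame("top"); cv2.imwrite("pics/t4.png",cv2.resize(p[130:340,180:520],None,fx=2.2,fy=2.2)[...,::-1])
p,d=robot.grab_frame("scene"); cv2.imwrite("pics/s4.png",cv2.resize(p[150:350,100:480],None,fx=2,fy=2)[...,::-1])
E
```

```text
down t 15.12 pos [0.4495 0.266  0.0127] F [-0.6  0.1 -0. ] w 1.001
grip t 16.18 pos [0.4492 0.2657 0.0122] F [ 0.7  0.2 -0.4] w 0.248
y=.10 t 18.47 pos [0.4549 0.1159 0.0124] F [ 0.1  0.3 -0.7] w 0.25
```

View pics/t4.png

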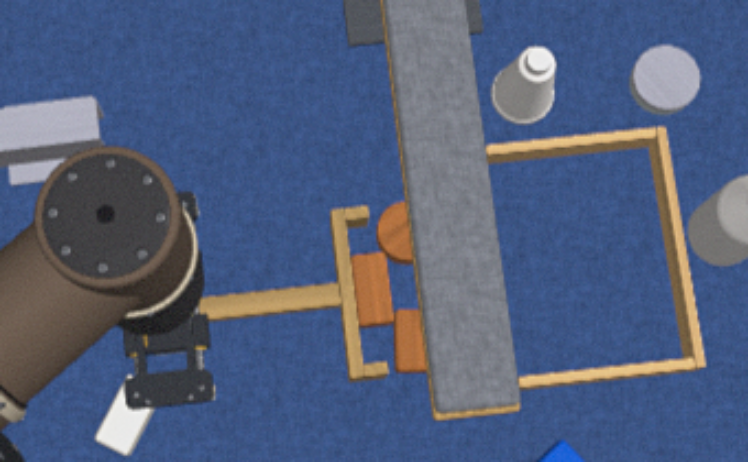

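View pics/s4.png

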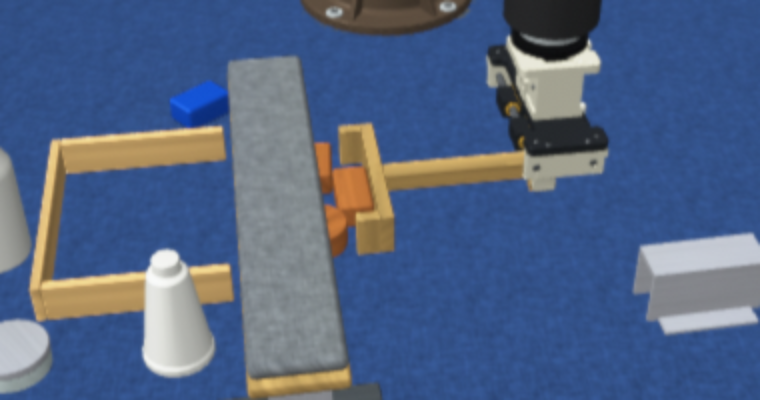

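The rake head at (350,290) is pushing all three blocks, with the wings outside them. Long is at (373,290), round at (400,230) and short at (412,340). I'll continue under the board.

```bash
python3 - <<'E'
from h import *
T=lambda y,x=-.011: lane(x,y+.175)
robot.servo_line([*T(-.03,-.008),.0125],speed=.07); st("y=-.03")
robot.servo_line([*T(-.085,-.006),.0125],speed=.06); st("y=-.085")
p,d=robot.grab_frame("top"); cv2.imwrite("pics/t5.png",cv2.resize(p[130:340,180:520],None,fx=2.2,fy=2.2)[...,::-1])
p,d=robot.grab_frame("scene"); cv2.imwrite("pics/s5.png",cv2.resize(p[150:350,100:480],None,fx=2,fy=2)[...,::-1])
E
```

```text
y=-.03 t 20.57 pos [ 0.4629 -0.0139  0.0124] F [ 0.5 -0.3 -1.1] w 0.248
y=-.085 t 21.64 pos [ 0.467  -0.069   0.0124] F [-0.6 -1.5 -0.8] w 0.249
```

View pics/t5.png

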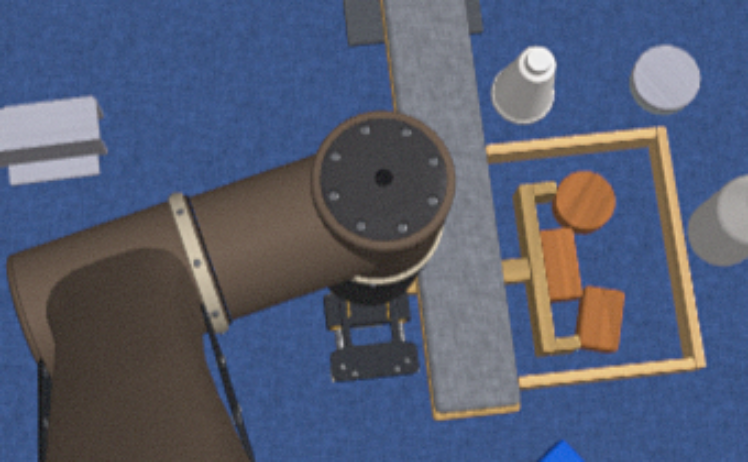

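View pics/s5.png

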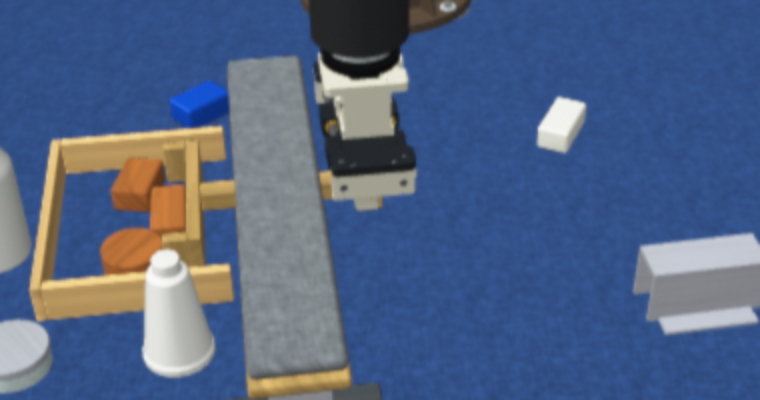

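All three blocks are inside the tray and ahead of the blade: in the top crop, round at (585,200), long at (560,265) and short at (600,318). Next I draw the rake back out.

```bash
python3 - <<'E'
from h import *
T=lambda y,x=-.011: lane(x,y+.175)
robot.servo_line([*T(-.03,-.008),.0125],speed=.08)
robot.servo_line([*T(.10),.0125],speed=.09)
robot.servo_line([*T(.24),.0122],speed=.09); st("back")
robot.move_gripper(1.0); st("open")
robot.servo_line([*T(.24),.12],speed=.12); st("up")
robot.goto([.40,.42,.22],ori(-LY,-1)); robot.dwell(.3); st("away")
p,d=robot.grab_frame("top"); cv2.imwrite("pics/t6.png",p[...,::-1]); np.save("pics/t6.npy",d)
p,d=robot.grab_frame("scene"); cv2.imwrite("pics/s6.png",p[...,::-1])
H=hsv(cv2.imread("pics/t6.png")[...,::-1].copy())
m=cv2.inRange(H,(5,140,80),(16,255,255)); m[:, :280]=0
M=LO-.05*LY
for c in cv2.findContours(m,0,1)[0]:
    if cv2.contourArea(c)>100:
        w=ray("top",c[:,0],.028)[:,:2]-M; print("block in tray frame x",(w@LX).min().round(4),(w@LX).max().round(4),"y",(w@LY).min().round(4),(w@LY).max().round(4))
C=cloud("top",d); t=cv2.inRange(H,(14,70,60),(25,255,255))>0; t[:,300:]=0;t[:235]=0
q=C[t&(C[...,2]>.03)]; 
for a,b in((.08,.11),(.12,.16),(.18,.22),(.22,.28)):
    k=q[(q[:,1]>a)&(q[:,1]<b)]; print(a,b,len(k),np.median(k[:,2]) if len(k) else None)
E
```

```text
back t 25.88 pos [0.4497 0.2557 0.0123] F [-0.6  0.6  0.1] w 0.251
open t 27.06 pos [0.4495 0.2557 0.0122] F [-0.2  1.3 -0.2] w 1.003
up t 28.11 pos [0.4491 0.2553 0.1193] F [ 0.4 -0.1 -0.7] w 1.0
away t 29.22 pos [0.4003 0.4191 0.2196] F [-0.3 -0.4  0.4] w 1.0
block in tray frame x -0.0923 0.085 y -0.1216 -0.0394
0.08 0.11 303 0.3174451993188283
0.12 0.16 182 0.3267691446337396
0.18 0.22 300 0.16893956744664945
0.22 0.28 47 0.16225371061543797
```

View pics/t6.png

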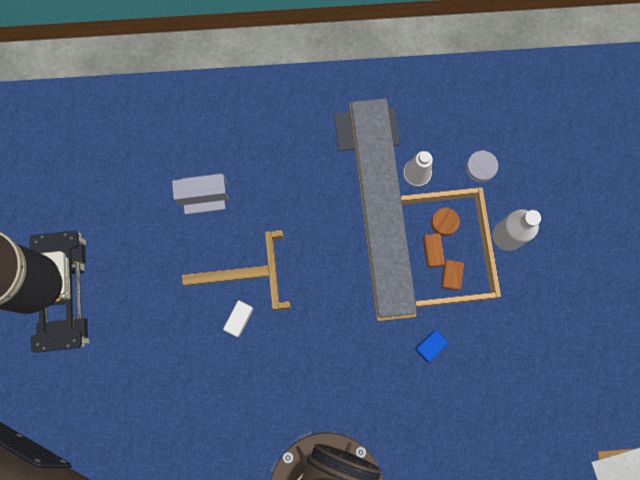

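View pics/s6.png

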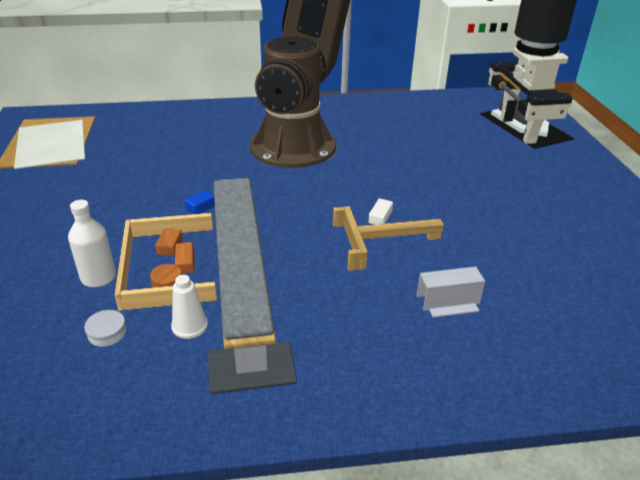

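All three blocks are in the tray. In the top view they sit at (446,221), (434,250) and (453,275), and the rake lies clear of the board with its head at (272,270). My levelness check picked up the robot's own brown links, so I'll repeat it on the rake pixels alone before handing in.

```bash
python3 - <<'E'
from h import *
d=np.load("pics/t6.npy"); C=cloud("top",d)
for nm,(r0,r1,c0,c1) in {"butt":(277,283,186,200),"mid":(273,278,220,240),"near head":(270,274,250,264)}.items():
    print(nm,np.median(C[r0:r1,c0:c1,2]).round(4), np.percentile(C[r0:r1,c0:c1,2],80).round(4))
p0=np.load("pics/top0.npy")
for nm,(u,v) in {"cone":(424,160),"tin":(482,166),"bottle":(533,218),"blue":(431,345),"white":(238,318)}.items():
    a=cv2.imread("pics/top0.png")[v-22:v+22,u-22:u+22].astype(int); b=cv2.imread("pics/t6.png")[v-22:v+22,u-22:u+22].astype(int); print(nm,(abs(a-b).max(-1)>40).sum())
robot.job_done()
E
```

```text
butt 0.0421 0.0438
mid 0.0419 0.044
near head 0.0417 0.044
cone 0
tin 0
bottle 0
blue 0
white 0
the job is handed in; nothing more can be done
```

I drew the rake straight out of its sheath by the neck, laid it behind the blocks and let go. I then took it by the butt, pushed all three blocks under the board into the tray, drew it back out and released it. The job was handed in at about 29 s, against the 51 s limit.

My last checks, all from the final pictures:
- **Blocks:** all three are wholly inside the tray. They lie 39 to 122 mm behind its mouth (it is 170 mm deep) and between x -92 and +85 mm (its inside walls are at ±110 mm). The three showed as one outline, so these are limits for the group, not for each block.
- **Rake:** it lies level on the starting side, clear of the board, with the handle top at 42 mm at the butt, middle and head end. My first attempt at this check failed because it picked up the robot's own brown links. I repeated it on the rake alone.
- **Bystanders and look-alikes:** the cone, tin, bottle and the white and blue blocks show no changed pixels from the first picture.
- **Forces:** wrist force readings stayed below about 3 N wherever I sampled them. I did not record them continuously.

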